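# Hold the filling funnel over the deep tub

## Task

Pick up the steel filling funnel by its black grip, carry it across over the row of full lidded tubs without knocking any of them, and bring it over the deeper of the two oblong open tubs so that pickles can be ladled through it. Finish while still holding it there, at rest: level, its oblong spout centred over the tub's opening and turned the same way as the tub, about one centimetre above the rim. For hygiene the funnel must never touch that tub; leave all the other things where they stand.

Things in the scene. Friction and masses are not known exactly. Their poses are not given: they have to be found in the camera images.
- funnel: oblong stainless filling funnel, about 0.18 kg, standing upright on its spout on the table on the robot's right. The spout is 70 mm (own x) by 46 mm (own y) and 20 mm high; above it the funnel widens to a mouth of 126 x 94 mm at 66 mm height. At the -x end of the mouth an upright black grip rises to 120 mm. Origin at the centre of the spout's lower edge (its lowest point), z up, x along the length, pointing away from the grip.
- funnel_grip (a point): point in the middle of the black grip, 71 mm from the funnel's centre towards its own -x, 100 mm above the spout's lower edge. The grip is an upright flat bar 12 mm thick along the funnel's x, 34 mm wide along its y, from 64 to 120 mm above the spout's lower edge; it is pinched from above across its 12 mm thickness (fingers closing along the funnel's x); the inner finger then hangs over the mouth. Axes as the funnel's.
- tub_deep: the target: empty oblong white open tub, 100 mm (own x) by 76 mm (own y), 85 mm tall, walls 3 mm with a lip standing out 3 mm, 0.09 kg, loose on the table on the robot's left. Origin at the centre of its underside, z up, x along its length. Which way round (half a turn) does not matter.
- tub_shallow: the other open tub, same outline (100 x 76 mm) but only 42 mm tall, loose, also on the left; it may stand nearer or farther than the deep one. Origin at the centre of its underside. Not to be moved.
- row: fixed flat grey tray, 350 mm (own x) by 115 mm (own y), 6 mm thick, between the funnel and the open tubs, its length running roughly away from the robot; three full tubs stand in a row on it, their tops 141 mm above the table. Origin at the centre of its underside.
- full0: round lidded tub full of pickles, amber, 100 mm across, 135 mm tall, 0.85 kg; standing on the tray, origin at the centre of its underside. Not to be moved.
- full1: round lidded tub full of pickles, green, 100 mm across, 135 mm tall, 0.85 kg; standing on the tray, origin at the centre of its underside. Not to be moved.
- full2: round lidded tub full of pickles, orange, 100 mm across, 135 mm tall, 0.85 kg; standing on the tray, origin at the centre of its underside. Not to be moved.
- jar: closed jar with steel cap, 72 mm across, 110 mm tall, at the far right; origin at the centre of its underside. Not to be moved.
- spoon: steel spoon 240 mm long lying flat at the far left; origin under its middle. Not to be moved.
- lids: stack of four round white lids, 100 mm across, 32 mm tall, at the near right, close to the funnel; origin at the centre of its underside. Not to be moved.
Mind the look-alikes: they are no part of the job. What is shaped like the funnel but blue, purple or red is not meant.

How it is judged:
By the outcome, as a careful person would: the job done as asked, in the order asked, and still so for the second after the job is handed in, while the arm keeps its last pose, push and grip.
It also fails if it takes over 48 s, if anything falls off the work surface, if the arm or the gripper's body presses on something with over 40 N, if the wrist force passes 120 N, or if a joint passes its speed limit or range.

## Robot

A 6-joint arm with a two-finger parallel gripper is mounted at the origin on the work surface. World frame = base frame: x ahead of the robot, y to its left, z up, the work surface at z = 0. Lengths are in m, angles in rad, forces in N, time in s.
With the tool pointing down it reaches from about 0.3 to 0.75 m from the base axis. Payload 8.5 kg.
Tool frame: the origin (TCP) lies at the centre of the arm's flange, where the gripper is bolted on; the fingertips stand 173 mm ahead of it and the grasp point (between the pads) lies 155 mm ahead of it; x points along the fingers, y is the direction in which the jaws open and shut, and the axes are right-handed (so a half turn about x gives the same grasp; the last joint's range is limited). The gripper opens to 85 mm and grips with 20 to 120 N. Pads are 22 mm wide; open, the fingers measure 114 mm over their backs; the gripper's body (76 mm by 85 mm) begins 54 mm behind the grasp point. The pads swing forward as they close: fully open they stand 13 mm farther back than shut.
Start: joints at [1.021, 0.381, 1.297, -0, 1.464, -0.215], TCP at [0.181, 0.519, 0.405] pointing down, gripper open.
Joint ranges: [-3.11, 3.11], [-0.89, 2.33], [0.22, 2.48], [-1.42, 4.56], [0.17, 2.85], [-2.88, 2.88]. Speed limits (rad/s): [2.39, 2.39, 3.14, 3.14, 3.14, 3.14].

## Interface

Orientations are given as a rotation vector (axis times angle).
In Python, from cell import bot gives the robot as it stands.
- The arm moves only by the shell command python3 -m pendant 'ROWS' [FORCE]. ROWS is JSON, a list of rows, each an object with "linear": the shift along the world's x, y, z scaled (see below), a list of three; "turn": the turn, a rotation vector about the world's x, y, z scaled (see below), a list of three; "claw": the opening, from 0 (shut) to 1 (fully open). A call has 1 to 12 rows; each row shifts and turns the commanded pose from where the row before left it; what a row does not reach is not made up. The controller multiplies each number of a shift by 0.25 m and each number of a turn by pi/2 rad. A row lasts 1/8 s, in which the tool goes at most 62.5 mm and 10.7 degrees, less where a joint would pass 70% of its speed; a pose out of reach is approached as far as the arm can. A call with a number of a shift or a turn outside -1 to 1 is refused whole. A call with a gripper value outside its range is refused whole. The fingers move at their own pace and stop on an object; FORCE is the grip in N (left out, the last holds). Time passes only in rows, so rows that do not move let the fingers close. It gives the time, the measured TCP pose, the force and the opening at its end, in the units of the state.
- bot.sense(): the state, without advancing time (a new reading comes with each control period).
- bot.capture(name): name is "side" or "top"; returns a dict with "pixels" (384x512x3 uint8, red, green, blue), "depth" (384x512 float32, m along the optical axis (not along the pixel's ray), 0 where there is no reading), "fov_y" (degrees; the focal length in pixels is half the picture's height over the tangent of half this angle, whatever the lens; pixels are square), "cx", "cy" (the principal point, pixels), "distortion" ([k1, k2, p1, p2, k3] as OpenCV has them; the pictures are not rectified), "rvec" (rotation vector, rad) and "tvec" (3), from world to camera coordinates, as OpenCV has them. Camera axes: x right, y down, z forward; pixel columns grow to the right and rows downward; lengths in m; the calibration is good to about 2 mm. A picture is of the moment at which its call begins.
- bot.close_job(): hands the job in, once; it reports no verdict.
Trained networks look in a picture, given as the dict that the camera call returned (one of the last four; its "shot" number tells which), for a name from the list of things; names that differ only in an ending like _2 or _b are one class to them, and where a whole thing is asked for, a point or a joint stands for the part that bears it (a point fixed in the world has none). Each returns a list of dicts, best first, with "confidence" (0 to 1); they miss things now and then, are a little off and sometimes report something else, mostly with a low value. They report only what shows in the picture. A call takes as long as a camera call. They do not tell look-alikes from the thing itself.
- bot.spot_in(picture, name): "point" ([column, row] in pixels, amid what is visible of it).
The state is a dict: "clock": time; "joint_positions": joint angles; "dq": joint speeds; "joint_efforts": joint torques, N m; "tcp_pos": TCP position; "orientation": TCP orientation; "contact_force": force on the tool from outside, world axes, zero at the start; "torque": the same for the moment, N m; "grip_width": opening from 0.0 (shut) to 1.0 (fully open).
Only numpy, scipy, OpenCV 4.12 (cv2) and the standard library are available. Lean on these libraries where they do the work, as an engineer would, in place of code of your own. Each camera call takes 0.05 s, during which the arm holds its last target. There are 200 camera calls.

## Working session

There is one attempt and no reset: what is moved stays moved. The work goes in short steps, Python scripts to look and compute and a shell command to move; the robot and the scene stay as the last step left them, time stands still between calls to the robot, and variables do not carry over. Pictures are saved under pics/ and viewed, about 8 in all and at most 12, crops included, and the job is handed in when it is done.

```bash
ls; mkdir -p pics; cat > h.py <<'E'
import numpy as np, cv2, pickle
from scipy.spatial.transform import Rotation as R
from cell import bot
def K(c):
    f=c["pixels"].shape[0]/2/np.tan(np.radians(c["fov_y"])/2)
    return np.array([[f,0,c["cx"]],[0,f,c["cy"]],[0,0,1.]])
def cloud(c):
    h,w=c["depth"].shape
    uv=np.stack(np.meshgrid(np.arange(w),np.arange(h)),-1).reshape(-1,1,2).astype(np.float32)
    n=cv2.undistortPoints(uv,K(c),np.array(c["distortion"])).reshape(-1,2)
    z=c["depth"].reshape(-1,1)
    p=np.hstack([n*z,z])
    Rm=cv2.Rodrigues(np.array(c["rvec"],float))[0]
    P=(p-np.array(c["tvec"]).ravel())@Rm
    P[z[:,0]==0]=np.nan
    return P.reshape(h,w,3)
def proj(c,P):
    return cv2.projectPoints(np.atleast_2d(P).astype(float),np.array(c["rvec"],float),np.array(c["tvec"],float),K(c),np.array(c["distortion"]))[0].reshape(-1,2)
def save(c,n,box=None,s=1):
    im=c["pixels"][...,::-1]
    if box: im=im[box[1]:box[3],box[0]:box[2]]
    cv2.imwrite("pics/"+n,cv2.resize(im,None,fx=s,fy=s,interpolation=cv2.INTER_CUBIC))
E
python3 - <<'E'
from h import *
s=bot.sense(); print({k:np.round(v,3) for k,v in s.items()})
names="funnel funnel_grip tub_deep tub_shallow row full0 full1 full2 jar spoon lids".split()
ims=[]
for n in("top","side"):
    c=bot.capture(n); pickle.dump(c,open(n+".pkl","wb")); P=cloud(c); ims.append(c["pixels"])
    for k in names:
        for d in bot.spot_in(c,k)[:3]:
            u,v=np.round(d["point"]).astype(int); print(n,k,round(d["confidence"],2),(u,v),np.round(P[v,u],3))
    save(c,n+"0.png",s=1.5)
E
```

```text
pics
{'clock': np.float64(0.0), 'joint_positions': array([ 1.021,  0.381,  1.298, -0.   ,  1.464, -0.215]), 'dq': array([ 0.   , -0.   ,  0.001, -0.   , -0.001, -0.001]), 'joint_efforts': array([-0.0000e+00, -4.4847e+01, -2.3128e+01, -0.0000e+00,  5.0000e-03,
       -0.0000e+00]), 'tcp_pos': array([0.181, 0.519, 0.404]), 'orientation': array([ 0.262,  1.555, -0.264]), 'contact_force': array([-0.917, -0.638, -0.574]), 'torque': array([ 0.019, -0.017,  0.014]), 'grip_width': np.float64(0.996)}
top funnel 0.84 (np.int64(384), np.int64(183)) [ 0.53  -0.462  0.013]
top funnel 0.8 (np.int64(331), np.int64(154)) [ 0.616 -0.294  0.017]
top funnel 0.78 (np.int64(340), np.int64(302)) [ 0.161 -0.33   0.006]
top funnel_grip 0.91 (np.int64(345), np.int64(302)) [ 0.162 -0.345  0.012]
top funnel_grip 0.86 (np.int64(389), np.int64(256)) [ 0.303 -0.484 -0.001]
top funnel_grip 0.79 (np.int64(387), np.int64(181)) [ 0.535 -0.467  0.027]
top tub_deep 0.73 (np.int64(142), np.int64(141)) [0.646 0.293 0.01 ]
top tub_shallow 0.59 (np.int64(134), np.int64(221)) [0.397 0.309 0.011]
top tub_shallow 0.34 (np.int
[... 1578 characters left out ...]
.108]
side full0 0.76 (np.int64(262), np.int64(182)) [ 0.512 -0.034  0.121]
side full0 0.64 (np.int64(226), np.int64(192)) [ 0.407 -0.045  0.12 ]
side full1 0.8 (np.int64(296), np.int64(178)) [ 0.616 -0.029  0.108]
side full1 0.76 (np.int64(262), np.int64(182)) [ 0.512 -0.034  0.121]
side full1 0.64 (np.int64(226), np.int64(192)) [ 0.407 -0.045  0.12 ]
side full2 0.8 (np.int64(296), np.int64(178)) [ 0.616 -0.029  0.108]
side full2 0.76 (np.int64(262), np.int64(182)) [ 0.512 -0.034  0.121]
side full2 0.64 (np.int64(226), np.int64(192)) [ 0.407 -0.045  0.12 ]
side jar 0.93 (np.int64(364), np.int64(212)) [ 0.746 -0.19   0.074]
side lids 0.92 (np.int64(242), np.int64(293)) [ 0.36  -0.313  0.032]
```

View pics/top0.png

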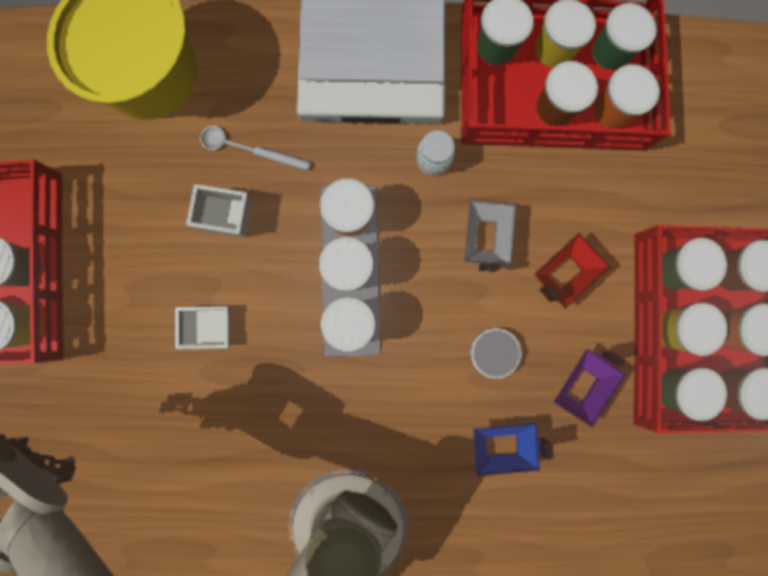

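View pics/side0.png

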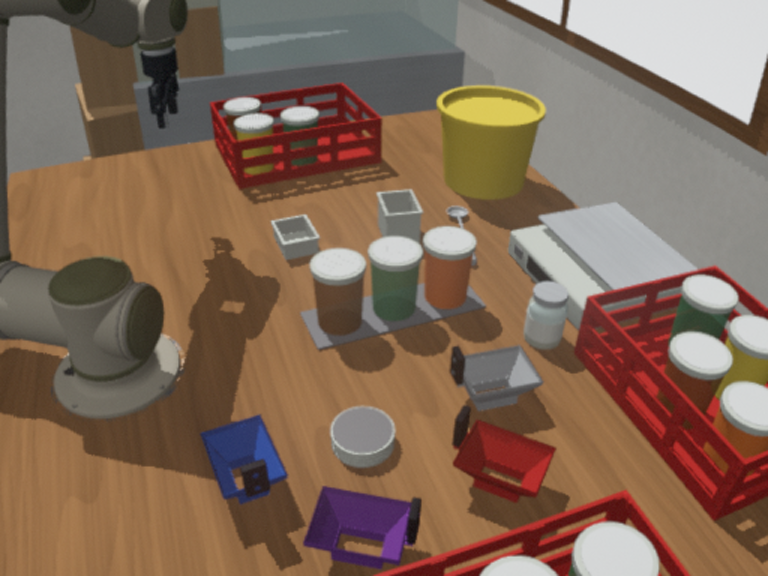

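The steel funnel is at top (490,233)/1.5 and side (500,375)/1.5, with its grip towards the robot. The look-alikes in top are red (572,270), purple (590,388) and blue (507,449). The deep tub is the far one, at top (218,210) and side (400,215). The shallow tub is nearer, at top (202,328). Next I'll measure geometry from the clouds.

```bash
python3 - <<'E'
from h import *
C={n:pickle.load(open(n+".pkl","rb")) for n in("top","side")}
def rect(P,lo,hi,xy,r,nm):
    m=(P[...,2]>lo)&(P[...,2]<hi)&(np.hypot(P[...,0]-xy[0],P[...,1]-xy[1])<r)
    q=P[m]
    if len(q)<8: print(nm,len(q));return
    (c,s,a)=cv2.minAreaRect((q[:,:2]*1000).astype(np.float32)); print(nm,len(q),"c",np.round(c,1),"size",np.round(s,1),"ang",round(a,1),"mean",np.round(q.mean(0),4))
for n,c in C.items():
    P=cloud(c)
    rect(P,.055,.075,(.61,-.28),.1,n+" mouth")
    rect(P,.08,.13,(.56,-.28),.08,n+" grip")
    rect(P,.07,.1,(.64,.22),.1,n+" deep")
    rect(P,.03,.06,(.40,.25),.1,n+" shallow")
    for i,x in enumerate((.43,.53,.63)): rect(P,.125,.16,(x,.01),.06,n+f" full{i}")
    rect(P,.02,.04,(.36,-.29),.08,n+" lids")
    q=P[(abs(P[...,0]-.5)<.05)&(abs(P[...,1]+.15)<.03)]; print("table z",np.round([np.nanmean(q[:,2]),np.nanstd(q[:,2])],4))
a=C["top"];save(a,"ctop.png",(290,115,420,315),3.9) if 0 else None
A=cv2.resize(C["top"]["pixels"][120:200,100:370],None,fx=2.9,fy=2.9,interpolation=3)
B=cv2.resize(C["side"]["pixels"][110:280,235:370],None,fx=2,fy=2,interpolation=3)
A2=np.zeros((580,790,3),np.uint8);A2[:A.shape[0],:min(790,A.shape[1])]=A[:,:790];A2[236:236+340,:B.shape[1]]=B[:340]
B=cv2.resize(C["side"]["pixels"][225:310,290:400],None,fx=4,fy=4,interpolation=3);A2[236:236+340,280:720]=B
cv2.imwrite("pics/crop1.png",A2[...,::-1])
E
```

```text
top mouth 300 c [ 599.3 -272. ] size [ 95.4 140.7] ang 85.8 mean [ 0.6122 -0.2768  0.0627]
top grip 72 c [ 534.9 -266.4] size [34.5 12.1] ang 86.9 mean [ 0.5339 -0.2652  0.1144]
top deep 271 c [639.2 267.3] size [105.9  83.9] ang 81.0 mean [0.6439 0.2644 0.0839]
top shallow 203 c [406.2 298.6] size [ 81.9 103.4] ang 3.3 mean [0.4049 0.2915 0.0417]
top full0 1020 c [427.3  -0.7] size [ 97.6 114.1] ang 67.2 mean [0.4221 0.0027 0.1425]
top full1 998 c [532.1   8.2] size [97.9 98.8] ang 47.5 mean [0.5314 0.008  0.1424]
top full2 1024 c [630.1   9.8] size [117.6  98.5] ang 1.2 mean [0.6377 0.0089 0.1424]
top lids 845 c [ 367.3 -292.2] size [96.7 97.5] ang 1.0 mean [ 0.3672 -0.2917  0.0324]
table z [0.0008 0.0031]
side mouth 485 c [ 597.8 -271.2] size [ 98.3 144.5] ang 83.9 mean [ 0.6133 -0.2738  0.0627]
side grip 165 c [ 530.9 -267.9] size [34.6 12.2] ang 89.2 mean [ 0.5295 -0.2715  0.1053]
side deep 246 c [639.1 265.7] size [108.1  80.7] ang 81.6 mean [0.641  0.2595 0.0803]
side shallow 197 c [406.5 297.4] size [ 84.1 105. ] ang 3.5 mean [0.4086 0.2849 0.0389]
side full0 694 c [428.7   6.4] size [113.3  98.6] ang 36.3 mean [ 0.4238 -0.0044  0.1406]
side full1 698 c [531.6   5.7] size [105.8  97.7] ang 59.0 mean [ 0.5278 -0.0022  0.1399]
side full2 672 c [633.3   6.3] size [116.1 101.9] ang 32.5 mean [ 6.331e-01 -2.000e-04  1.400e-01]
side lids 1210 c [ 365.3 -293.4] size [99.3 95.9] ang 71.0 mean [ 0.3642 -0.2978  0.0315]
table z [-0.0005  0.0016]
```

View pics/crop1.png

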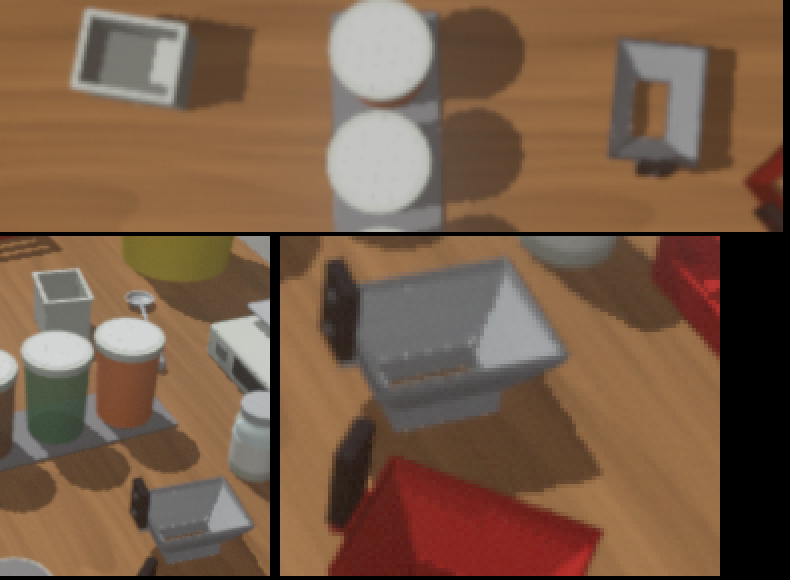

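```bash
python3 - <<'E'
from h import *
s=bot.sense(); M=R.from_rotvec(s["orientation"]).as_matrix(); print(M.round(3)); y=M[:,1]; print("jaw yaw",np.degrees(np.arctan2(y[1],y[0])))
g=np.array([.533,-.267,.30]); d=g-s["tcp_pos"]; print("delta m",d.round(3),"units",(d/.25).round(3))
E
```

```text
[[-0.     0.329  0.944]
 [-0.     0.944 -0.329]
 [-1.    -0.    -0.   ]]
jaw yaw 70.81733033479011
delta m [ 0.352 -0.786 -0.105] units [ 1.409 -3.146 -0.419]
```

```bash
python3 -m pendant '[{"linear":[0.08,-0.18,0],"turn":[0,0,-0.07],"claw":1},{"linear":[0.08,-0.18,0],"turn":[0,0,-0.07],"claw":1},{"linear":[0.08,-0.18,0],"turn":[0,0,-0.07],"claw":1},{"linear":[0.08,-0.18,0],"turn":[0,0,-0.07],"claw":1},{"linear":[0.08,-0.18,0],"turn":[0,0,-0.07],"claw":1},{"linear":[0.08,-0.18,0],"turn":[0,0,-0.07],"claw":1},{"linear":[0.08,-0.18,0],"turn":[0,0,-0.07],"claw":1},{"linear":[0.08,-0.18,0],"turn":[0,0,-0.07],"claw":1},{"linear":[0.08,-0.18,0],"turn":[0,0,-0.07],"claw":1},{"linear":[0.08,-0.18,0],"turn":[0,0,-0.07],"claw":1},{"linear":[0.08,-0.18,0],"turn":[0,0,-0.07],"claw":1},{"linear":[0.08,-0.18,0],"turn":[0,0,-0.07],"claw":1}]'
python3 -m pendant '[{"linear":[0.08,-0.18,0],"turn":[0,0,0],"claw":0.6},{"linear":[0.08,-0.18,0],"turn":[0,0,0],"claw":0.6},{"linear":[0.08,-0.18,0],"turn":[0,0,0],"claw":0.6},{"linear":[0.08,-0.18,0],"turn":[0,0,0],"claw":0.6},{"linear":[0.08,-0.18,0],"turn":[0,0,0],"claw":0.6},{"linear":[0.05,-0.09,0],"turn":[0,0,0],"claw":0.6},{"linear":[0,0,0],"turn":[0,0,0],"claw":0.6}]'
cat > st.py <<'E'
from h import *
s=bot.sense(); M=R.from_rotvec(s["orientation"]).as_matrix(); y=M[:,1]
print("t",round(s["clock"],2),"tcp",np.round(s["tcp_pos"],4),"jaw",round(np.degrees(np.arctan2(y[1],y[0])),2),"tilt",round(np.degrees(np.arccos(-M[2,0])),2),"grip",round(s["grip_width"],3),"F",np.round(s["contact_force"],1))
E
python3 st.py
```

```text
clock: 2.7
tcp_pos: [0.4211, -0.0222, 0.4049]
orientation: [1.274, 1.166, -1.273]
contact_force: [0.4, 1.0, 0.9]
grip_width: 1.0
clock: 3.58
tcp_pos: [0.5335, -0.2693, 0.4039]
orientation: [1.271, 1.169, -1.272]
contact_force: [-0.0, -0.1, -1.1]
grip_width: 0.6
t 3.58 tcp [ 0.5335 -0.2693  0.4039] jaw -4.87 tilt 0.05 grip 0.6 F [-0.  -0.1 -1.1]
```

```bash
python3 -m pendant '[{"linear":[0,0.008,-0.14],"turn":[0,0,0],"claw":0.6},{"linear":[0,0,-0.14],"turn":[0,0,0],"claw":0.6},{"linear":[0,0,-0.12],"turn":[0,0,0],"claw":0.6},{"linear":[0,0,-0.10],"turn":[0,0,0],"claw":0.6},{"linear":[0,0,-0.06],"turn":[0,0,0],"claw":0.6},{"linear":[0,0,-0.036],"turn":[0,0,0],"claw":0.6},{"linear":[0,0,0],"turn":[0,0,0],"claw":0.6}]' 60
python3 st.py
python3 - <<'E'
from h import *
c=bot.capture("side"); save(c,"pre.png",(280,180,400,300),5)
E
```

```text
clock: 4.45
tcp_pos: [0.5332, -0.2659, 0.2558]
orientation: [1.27, 1.169, -1.27]
contact_force: [0.4, -0.1, 0.7]
grip_width: 0.602
t 4.45 tcp [ 0.5332 -0.2659  0.2558] jaw -4.77 tilt 0.0 grip 0.602 F [ 0.4 -0.1  0.7]
```

View pics/pre.png

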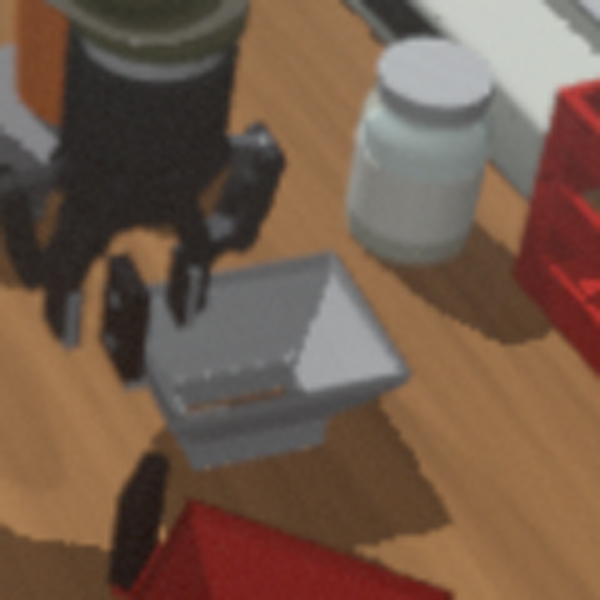

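The steel funnel's bar, at about (125,315) in the crop, stands between the two fingers at (65,320) and (190,290). Closing now.

```bash
python3 -m pendant '[{"linear":[0,0,0],"turn":[0,0,0],"claw":0},{"linear":[0,0,0],"turn":[0,0,0],"claw":0},{"linear":[0,0,0],"turn":[0,0,0],"claw":0},{"linear":[0,0,0],"turn":[0,0,0],"claw":0},{"linear":[0,0,0],"turn":[0,0,0],"claw":0},{"linear":[0,0,0],"turn":[0,0,0],"claw":0},{"linear":[0,0,0],"turn":[0,0,0],"claw":0},{"linear":[0,0,0],"turn":[0,0,0],"claw":0}]' 70
python3 -m pendant '[{"linear":[0,0,0.04],"turn":[0,0,0],"claw":0},{"linear":[0,0,0.08],"turn":[0,0,0],"claw":0},{"linear":[0,0,0.12],"turn":[0,0,0],"claw":0},{"linear":[0,0,0.15],"turn":[0,0,0],"claw":0},{"linear":[0,0,0.15],"turn":[0,0,0],"claw":0},{"linear":[0,0,0.15],"turn":[0,0,0],"claw":0},{"linear":[0,0,0.11],"turn":[0,0,0],"claw":0},{"linear":[0,0,0.04],"turn":[0,0,0],"claw":0},{"linear":[0,0,0],"turn":[0,0,0],"claw":0}]'
python3 st.py
cat > meas.py <<'E'
from h import *
def funnel_cloud():
    s=bot.sense(); M=R.from_rotvec(s["orientation"]).as_matrix(); t=s["tcp_pos"]
    g=t+M[:,0]*.155; out=[]
    for n in("top","side"):
        c=bot.capture(n); P=cloud(c); im=c["pixels"].astype(int)
        # funnel frame: x=jaw y axis, z=-tool x
        F=np.stack([M[:,1],np.cross(-M[:,0],M[:,1]),-M[:,0]],1)
        L=(P-g)@F; L=L-np.array([-.071,0,.100])*-1*np.array([1,1,-1])*0 
        L=L+np.array([-.071,0,.100])   # nominal funnel coordinates
        out.append((n,c,P,L))
    return s,g,F,out
E
python3 - <<'E'
from meas import *
s,g,F,o=funnel_cloud()
for n,c,P,L in o:
    m=(abs(L[...,0])<.085)&(abs(L[...,1])<.07)&(L[...,2]>-.02)&(L[...,2]<.08)
    q=L[m]; print(n,m.sum(),"min",np.nanpercentile(q,1,0).round(4),"max",np.nanpercentile(q,99,0).round(4))
    k=m&(L[...,2]>.052); r=L[k]; print(cv2.minAreaRect((r[:,:2]*1000).astype(np.float32)))
    u=proj(c,g)[0]; print(u); x,y=int(u[0]),int(u[1]); save(c,"lift_"+n+".png",(max(0,x-70),max(0,y-50),x+70,y+70),3)
a=cv2.imread("pics/lift_top.png");b=cv2.imread("pics/lift_side.png");h=max(len(a),len(b))
cv2.imwrite("pics/lift.png",np.hstack([cv2.copyMakeBorder(i,0,h-len(i),0,0,0)[:,:395] for i in(a,b)]))
E
```

```text
clock: 5.5
tcp_pos: [0.5333, -0.2661, 0.2563]
orientation: [1.27, 1.168, -1.27]
contact_force: [-2.0, 1.1, 4.9]
grip_width: 0.133
clock: 6.62
tcp_pos: [0.5332, -0.266, 0.4654]
orientation: [1.27, 1.169, -1.271]
contact_force: [0.5, 0.5, -1.5]
grip_width: 0.129
t 6.62 tcp [ 0.5332 -0.266   0.4654] jaw -4.78 tilt 0.03 grip 0.129 F [ 0.5  0.5 -1.5]
top 470 min [-0.0678 -0.021   0.0171] max [0.063  0.0463 0.07  ]
((-5.966625213623047, 1.0493621826171875), (92.20342254638672, 139.35958862304688), 89.03234100341797)
[339.32074677 170.42395802]
side 2057 min [-0.0777 -0.0472 -0.0011] max [0.0607 0.0462 0.0746]
((-7.9547576904296875, -0.18574905395507812), (141.50128173828125, 97.3447036743164), 0.025506597012281418)
[312.43658659 166.54793664]
```

View pics/lift.png

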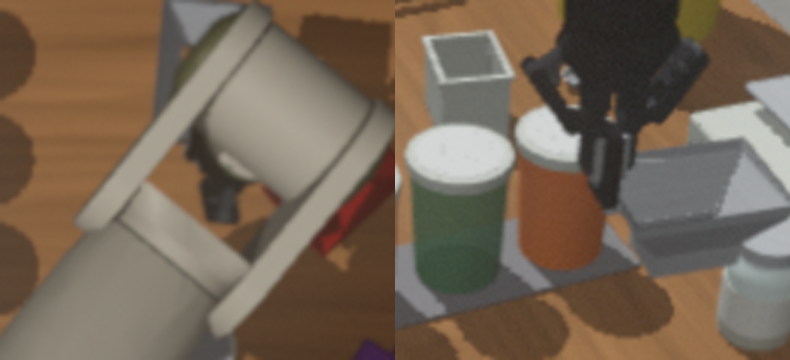

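The funnel is held and level: the side cloud puts its spout bottom at local z −1 mm and the mouth within about 1 mm of nominal. It hangs 70 mm above the lids of the full tubs, so I'm carrying it across.

```bash
python3 -m pendant '[{"linear":[0.01,0.06,0],"turn":[0,0,0.03],"claw":0},{"linear":[0.03,0.12,0],"turn":[0,0,0.07],"claw":0},{"linear":[0.03,0.16,0],"turn":[0,0,0.08],"claw":0},{"linear":[0.03,0.16,0],"turn":[0,0,0.08],"claw":0},{"linear":[0.03,0.16,0],"turn":[0,0,0.08],"claw":0},{"linear":[0.03,0.16,0],"turn":[0,0,0.08],"claw":0},{"linear":[0.03,0.16,0],"turn":[0,0,0.08],"claw":0},{"linear":[0.03,0.16,0],"turn":[0,0,0.08],"claw":0},{"linear":[0.03,0.16,0],"turn":[0,0,0.08],"claw":0},{"linear":[0.03,0.16,0],"turn":[0,0,0.08],"claw":0},{"linear":[0.03,0.16,0],"turn":[0,0,0.08],"claw":0},{"linear":[0.03,0.12,0],"turn":[0,0,0.08],"claw":0}]'
python3 -m pendant '[{"linear":[0.03,0.08,0],"turn":[0,0,0.07],"claw":0},{"linear":[0.01,0.03,0],"turn":[0,0,0.05],"claw":0},{"linear":[0,0,0],"turn":[0,0,0],"claw":0},{"linear":[0,0,0],"turn":[0,0,0],"claw":0}]'
python3 st.py
python3 - <<'E'
from meas import *
s,g,F,o=funnel_cloud()
print("origin nominal",(g+F@np.array([.071,0,-.1])).round(4))
for n,c,P,L in o:
    m=(abs(L[...,0])<.085)&(abs(L[...,1])<.07)&(L[...,2]>-.02)&(L[...,2]<.08)
    q=L[m]; print(n,m.sum(),"min",np.nanpercentile(q,1,0).round(4),"max",np.nanpercentile(q,99,0).round(4))
    r=L[m&(L[...,2]>.052)]
    if len(r)>9: print(cv2.minAreaRect((r[:,:2]*1000).astype(np.float32)))
    t=P[(P[...,2]>.07)&(P[...,2]<.1)&(np.hypot(P[...,0]-.64,P[...,1]-.265)<.1)]
    if len(t)>9: print("tub",len(t),cv2.minAreaRect((t[:,:2]*1000).astype(np.float32)))
    save(c,"over_"+n+".png",(60,60,300,240) if n=="top" else (150,50,390,230),1.65)
a=cv2.imread("pics/over_top.png");b=cv2.imread("pics/over_side.png");cv2.imwrite("pics/over.png",np.hstack([a,b]))
E
```

```text
clock: 8.22
tcp_pos: [0.6178, 0.1716, 0.4651]
orientation: [0.183, 1.564, -0.183]
contact_force: [0.2, -1.6, -2.6]
grip_width: 0.128
clock: 8.72
tcp_pos: [0.628, 0.1965, 0.4655]
orientation: [0.041, 1.571, -0.042]
contact_force: [-0.3, -0.1, -1.6]
grip_width: 0.131
t 8.72 tcp [0.628  0.1965 0.4655] jaw 86.97 tilt 0.03 grip 0.131 F [-0.3 -0.1 -1.6]
origin nominal [0.6316 0.2674 0.2105]
top 386 min [-0.0486 -0.0122  0.0013] max [0.0449 0.0462 0.0662]
((-10.85760498046875, 43.16374588012695), (85.65805053710938, 6.9770402908325195), 0.2967091202735901)
tub 54 ((633.3648681640625, 268.4499206542969), (112.18473052978516, 57.28526306152344), 88.70645141601562)
side 688 min [-0.0787 -0.0444  0.0012] max [0.0643 0.0454 0.0771]
((-6.764183044433594, -0.592437744140625), (148.61941528320312, 94.03099060058594), 0.13735970854759216)
tub 279 ((639.1456909179688, 266.7849426269531), (117.96565246582031, 80.97695922851562), 80.78215789794922)
```

View pics/over.png

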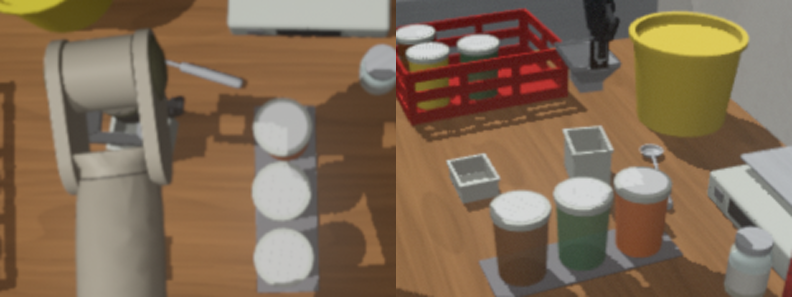

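The funnel hangs level over the deep tub (side crop (590,65) vs tub (588,150)), and the row still stands as before. The yaw is 5.7° too far, so I'll correct it, come part of the way down, and check model outlines.

```bash
python3 -m pendant '[{"linear":[0,0,0],"turn":[0,0,-0.03],"claw":0},{"linear":[0,0.002,-0.05],"turn":[0,0,-0.034],"claw":0},{"linear":[0,0,-0.09],"turn":[0,0,0],"claw":0},{"linear":[0,0,-0.09],"turn":[0,0,0],"claw":0},{"linear":[0,0,-0.05],"turn":[0,0,0],"claw":0},{"linear":[0,0,0],"turn":[0,0,0],"claw":0},{"linear":[0,0,0],"turn":[0,0,0],"claw":0}]'
python3 st.py
cat > chk.py <<'E'
import sys
from meas import *
from scipy.optimize import least_squares
s,g,F,o=funnel_cloud()
org=g+F@np.array([.071,0,-.1]); print("origin nominal",org.round(4))
def box(a,b,z): return np.array([[a,b,z],[-a,b,z],[-a,-b,z],[a,-b,z]])/1000
(n,c,P,L)=o[1]
th=np.radians(81.2);T=np.array([[np.cos(th),-np.sin(th),0],[np.sin(th),np.cos(th),0],[0,0,1]])
W=[box(53,41,85)@T.T+[.639,.267,0],box(47,35,85)@T.T+[.639,.267,0],box(50,38,0)@T.T+[.639,.267,0]]
W+=[box(35,23,0)@F.T+org,box(35,23,20)@F.T+org,box(63,47,66)@F.T+org]
k=4; im=cv2.resize(c["pixels"][...,::-1],None,fx=k,fy=k,interpolation=3)
raw=im.copy()
for i,w in enumerate(W): cv2.polylines(im,[np.round((proj(c,w)+.5)*k).astype(int)],True,(0,0,255) if i<3 else (0,255,0),1)
x0,y0=210,50
cv2.imwrite("pics/"+sys.argv[1],np.hstack([i[y0*k:(y0+125)*k,x0*k:(x0+99)*k] for i in(raw,im)]))
for n,c,P,L in o:
    m=(abs(L[...,0])<.085)&(abs(L[...,1])<.07)&(L[...,2]>-.012)&(L[...,2]<.08)
    r=L[m&(L[...,2]>.052)]
    if len(r)>9: print(n,cv2.minAreaRect((r[:,:2]*1000).astype(np.float32)))
    r=L[m&(L[...,2]<.017)]
    if len(r)>9: print(n,"spout",len(r),np.percentile(r,2,0).round(4),np.percentile(r,98,0).round(4))
E
python3 chk.py half.png
python3 - <<'E'
from h import *
# rim fit: outer lip rectangle to initial clouds, edge support
for n in("top","side"):
    P=cloud(pickle.load(open(n+".pkl","rb")))
    q=P[(P[...,2]>.079)&(P[...,2]<.092)&(np.hypot(P[...,0]-.64,P[...,1]-.267)<.08)]
    best=[]
    for a in np.arange(76,87,.25):
        t=np.radians(a);u=q[:,:2]@np.array([[np.cos(t),-np.sin(t)],[np.sin(t),np.cos(t)]])
        lo,hi=np.percentile(u,3,0),np.percentile(u,97,0);best.append((np.prod(hi-lo),a,(lo+hi)/2,hi-lo))
    b=min(best,key=lambda b:b[0]);t=np.radians(b[1]);print(n,len(q),b[1],b[3].round(4),(np.array([[np.cos(t),-np.sin(t)],[np.sin(t),np.cos(t)]])@b[2]).round(4))
E
```

```text
clock: 9.7
tcp_pos: [0.6282, 0.1969, 0.3968]
orientation: [0.12, 1.566, -0.12]
contact_force: [0.4, 0.6, -0.6]
grip_width: 0.133
t 9.7 tcp [0.6282 0.1969 0.3968] jaw 81.25 tilt 0.1 grip 0.133 F [ 0.4  0.6 -0.6]
origin nominal [0.6395 0.2671 0.1418]
top ((-12.603666305541992, 42.909908294677734), (8.753950119018555, 81.46272277832031), 89.2872085571289)
top spout 14 [-0.0023 -0.001   0.0006] [0.0329 0.0202 0.0167]
side ((-7.165946960449219, -0.8058395385742188), (144.50071716308594, 92.28057861328125), 0.6852652430534363)
side spout 77 [-0.0383 -0.0204 -0.0013] [0.0181 0.0218 0.016 ]
top 266 80.25 [0.1054 0.0815] [0.6393 0.268 ]
side 168 81.25 [0.1071 0.0781] [0.6389 0.2678]
```

View pics/half.png

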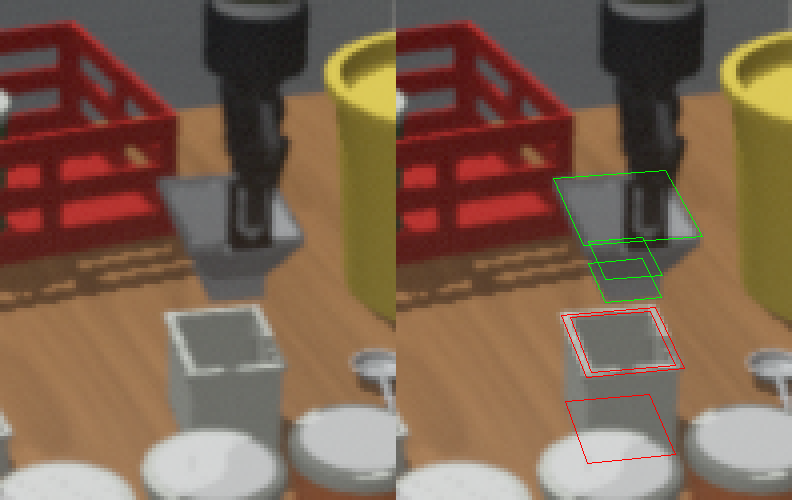

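Both outlines sit on the picture within a pixel, with the same bias: tub rim at (165,315)–(283,362), spout at (205,297)–(268,295). Now the last 46 mm down.

```bash
python3 -m pendant '[{"linear":[0,0.002,-0.04],"turn":[0,0,-0.003],"claw":0},{"linear":[0,0,-0.06],"turn":[0,0,0],"claw":0},{"linear":[0,0,-0.05],"turn":[0,0,0],"claw":0},{"linear":[0,0,-0.025],"turn":[0,0,0],"claw":0},{"linear":[0,0,-0.01],"turn":[0,0,0],"claw":0},{"linear":[0,0,0],"turn":[0,0,0],"claw":0},{"linear":[0,0,0],"turn":[0,0,0],"claw":0},{"linear":[0,0,0],"turn":[0,0,0],"claw":0},{"linear":[0,0,0],"turn":[0,0,0],"claw":0}]'
python3 st.py; python3 chk.py fin.png
```

```text
clock: 10.92
tcp_pos: [0.6282, 0.1975, 0.3496]
orientation: [0.124, 1.567, -0.123]
contact_force: [0.1, 0.5, -0.6]
grip_width: 0.131
t 10.93 tcp [0.6282 0.1975 0.3496] jaw 80.99 tilt 0.01 grip 0.131 F [ 0.1  0.5 -0.6]
origin nominal [0.6394 0.2676 0.0946]
top ((-15.869327545166016, 42.28669357299805), (83.6104736328125, 9.390416145324707), 2.0398519039154053)
top spout 21 [-0.0147  0.0063 -0.0108] [0.0425 0.0419 0.016 ]
side ((-6.252769470214844, -0.09479904174804688), (91.95692443847656, 149.9369354248047), 89.97237396240234)
side spout 167 [-0.0523 -0.0387 -0.0118] [0.0523 0.0398 0.0159]
```

View pics/fin.png

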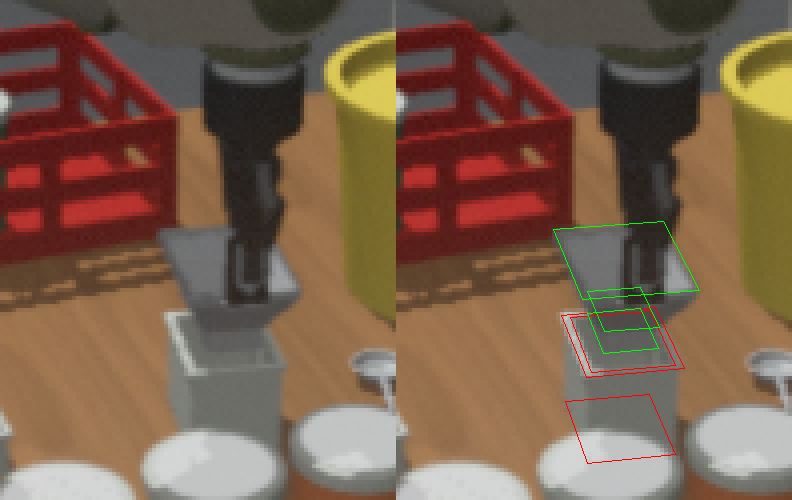

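```bash
python3 - <<'E'
from meas import *
s,g,F,o=funnel_cloud()
n,c,P,L=o[1]
m=(L[...,0]>-.05)&(L[...,0]<.066)&(abs(L[...,1])<.05)&(L[...,2]>.02)&(L[...,2]<.08)
for a,b in((-.05,-.01),(-.01,.03),(.03,.07)):
    q=L[m&(L[...,0]>a)&(L[...,0]<b)]; e=q[abs(q[:,1])>.043]; print("rim z by x",a,b,len(e),np.median(e[:,2]).round(4),np.percentile(q[:,2],98).round(4))
P0=cloud(pickle.load(open("side.pkl","rb")))
for nm,xy,lo,hi in(("f0",(.427,0),.125,.16),("f1",(.53,.005),.125,.16),("f2",(.633,.008),.125,.16),("jar",(.745,-.17),.06,.13),("lids",(.365,-.292),.02,.05),("shallow",(.406,.298),.03,.06),("deep",(.639,.267),.03,.075)):
    print(nm,[np.round(np.median(p[(p[...,2]>lo)&(p[...,2]<hi)&(np.hypot(p[...,0]-xy[0],p[...,1]-xy[1])<.065)],0),4) for p in(P0,P)])
E
```

```text
rim z by x -0.05 -0.01 15 0.0638 0.0654
rim z by x -0.01 0.03 14 0.0637 0.0655
rim z by x 0.03 0.07 7 0.0636 0.0663
f0 [array([ 0.4191, -0.0088,  0.1411]), array([ 0.4191, -0.0084,  0.1411])]
f1 [array([ 0.528 , -0.0029,  0.1412]), array([ 0.5283, -0.0033,  0.141 ])]
f2 [array([ 0.6325, -0.0021,  0.1412]), array([ 0.6329, -0.0014,  0.1414])]
jar [array([ 0.7544, -0.1788,  0.0977]), array([ 0.7535, -0.1783,  0.0977])]
lids [array([ 0.3639, -0.2983,  0.032 ]), array([ 0.364 , -0.2983,  0.032 ])]
shallow [array([0.4095, 0.2967, 0.04  ]), array([0.4083, 0.2974, 0.0397])]
deep [array([0.6405, 0.2367, 0.0538]), array([0.6322, 0.2235, 0.0511])]
```

```bash
python3 -c "
from cell import bot
print(bot.close_job())"; python3 st.py
```

```text
the job is handed in; nothing more can be done
None
the job is handed in; nothing more can be done
```

I gripped the steel funnel by its black grip and carried it over the row, with its spout about 70 mm above the lids. It is now held still over the deep tub, and the job was handed in at about 11 s of the 48 s allowed.

**Last checks**
- **Position:** the funnel's centre works out at (0.639, 0.268) and the tub's measured centre is (0.639, 0.267–0.268).
- **Direction:** the funnel is turned to 81.0°. The tub measured 80.3–81.6° depending on camera and method.
- **Level and height:** the tilt is 0.01°. The spout's lower edge works out at z ≈ 0.0946, about 9.6 mm above the rim. The funnel's mouth rim reads the same height along its length.
- **Other things:** the full tubs, jar, lids and shallow tub read within about 1 mm of where they started. No contact force showed at any reading.

**Less certain**
- **Spout:** the spout's lower edge was hard to see in the final picture, so its position comes from the arm's pose and the fitted outline, which lay within a pixel or two of the picture.
- **Deep tub:** its depth reading differed by about 15 mm from the start. I put that down to the funnel now hiding part of it, because the tub's rim corners are still at the same pixels as before the last descent.
- **Spoon:** I did not re-measure it.

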